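# Index the berry-pot carousel and lock it

## Robot

A 7-joint arm with a two-finger parallel gripper is mounted at the origin on the work surface. World frame = base frame: x ahead of the robot, y to its left, z up, the work surface at z = 0. Lengths are in mm, angles in rad, forces in N, time in s.
With the tool pointing down it reaches from about 400 to 875 mm from the base axis. Payload 19.3 kg.
Tool frame: the origin (TCP) lies at the very end of the fingers, on their centre line; the grasp point (between the pads) lies 19 mm behind it (grip_point_offset is the z of the grasp point in the tool frame, in mm); z points along the fingers, x is the direction in which the jaws open and shut, and the axes are right-handed (so a half turn about z gives the same grasp; the last joint's range is limited). The gripper opens to 85 mm and grips with 20 to 120 N. Pads are 22 mm wide; open, the fingers measure 114 mm over their backs; the gripper's body (76 mm by 85 mm) begins 54 mm behind the grasp point. The pads swing forward as they close: fully open they stand 13 mm farther back than shut.
Start: joints at [-1.279, 0.521, -0.036, 1.599, 0.021, 1.021, -0.113], TCP at [221.242, 584.523, 231.291] pointing down, gripper open.
Joint ranges: [-2.91, 2.91], [-0.3, 2.13], [-1.5, 1.42], [0.17, 2.43], [-1.26, 4.41], [0.16, 1.93], [-2.52, 2.52]. Speed limits (rad/s): [1.89, 1.89, 2.39, 2.39, 3.01, 3.01, 3.01].

## Interface

Orientations are given as a 3x3 rotation matrix whose columns are the frame's x, y, z axes.
In Python, from workcell import movep, movel, goto_joints, open_gripper, clamp, wait, inverse_kinematics, read_state, camera, PlanningError, finish_job, grip_point_offset gives the robot as it stands. Calls block until the motion is done:
- movep(position, orientation): joint-space move of the TCP to a pose.
- movel(position, frame=None, max_speed=150, guard=None): straight line of the TCP; frame=None keeps the orientation; max_speed is the mean speed in mm/s. With guard (N) it stops when the force on the tool has changed by that much, and returns True; else False.
- goto_joints(angles): joint-space move.
- open_gripper() and clamp(): open the fingers fully, or close them until they stop; the grip force is fixed at half the most.
- wait(seconds).
- inverse_kinematics(position, orientation): joint angles nearest the present ones, or None.
- read_state(): the state.
- camera(name): name is "side" or "top"; returns a dict with "image" (384x512x3 uint8, blue, green, red), "range_z" (384x512 float32, mm along the optical axis (not along the pixel's ray), 0 where there is no reading), "fx", "fy", "cx", "cy" (pixels), "cam_to_world" (4x4, takes a point from camera to world coordinates). Camera axes: x right, y up, looking along -z (the intrinsics and any distortion apply to the point x, -y, -z); pixel columns grow to the right and rows downward; lengths in mm; the calibration is good to about 2 mm. A picture is of the moment at which its call begins.
A pose or a line that the arm cannot do raises PlanningError and nothing moves.
- finish_job(): hands the job in, once; it reports no verdict.
The state is a dict: "time": time; "qpos": joint angles; "qvel": joint speeds; "joint_efforts": joint torques, N m; "eef_pos": TCP position; "tool_rot": TCP orientation; "ft_force": force on the tool from outside, world axes, zero at the start; "torque": the same for the moment, N m; "finger_gap": finger opening in mm.
Only numpy, scipy, OpenCV 4.12 (cv2) and the standard library are available. Lean on these libraries where they do the work, as an engineer would, in place of code of your own. Each camera call takes 0.05 s, during which the arm holds its last target. There are 200 camera calls.

## Task

Turn the tilted berry-pot carousel counter-clockwise (seen from above), click by click, until its one empty nest rests in the detent at the front, in line with the locking guide, without carrying it on to the next click. Then take the locking pin (the round-handled one) from the white rack and push it fully home, through the slot in the carousel's rim into the guide, and leave it there. Leave the thermometer and the other things on the table where they are.

Things in the scene. Friction and masses are not known exactly. Their poses are not given: they have to be found in the camera images.
- carousel: fixed grey pedestal of the carousel, foot 240 x 260 mm. Origin on the table; the carousel's axis crosses this vertical 165 mm up. Its -x side is the front (towards the robot). The carousel's axis is tilted 30 degrees from vertical, leaning towards the front.
- hub (a point): centre of the top face of the turning aluminium disc (330 mm diameter, 12 mm thick), on its axis; z is the turning axis, x and y turn with the disc. The empty nest is at (-98, 0, 0) mm in this frame; five more nests, every 60 degrees at that radius, hold clear pots of berries (74 mm diameter, 47 mm high).
- post (a point): foot, on the disc's top face, of one of six equal steel posts, 20 mm diameter, 62 mm tall, parallel to the turning axis; turn the disc by them. They stand halfway between the nests, 60 degrees apart, at radius 150 mm; this is the one next to the empty nest, at (-130, 75, 0) mm in the hub frame.
- slot (a point): middle of the rim slot at the empty nest, at (-185, 0, 0) mm in the hub frame, level with the disc's top. Each nest has such a slot, 22 mm wide, between two steel lugs (radius 155 to 205 mm, 12 mm thick, tops level with the disc's top). It must come over the guide's hole.
- turret (a joint): angle of the disc, rad, positive counter-clockwise from above. 0: empty nest at the front. Detents every 1.047 (60 degrees); it starts in the one at -1.047 or -2.094, empty nest to the robot's left of the front. Leaving a detent takes about 7 N at a post, easing up to half a step; then it pulls on into the next. Turning so moves posts at the front from the robot's left to its right.
- guide: fixed steel block 50 x 50 x 40 mm under the front rim of the disc, with a 17.8 mm through-hole. Origin on the hole's axis, level with the lugs' tops, 185 mm from the disc's axis; z along the hole, outwards, tilted 30 degrees from vertical towards the front. The block's top is at z = -14 mm. A pin fully home has its collar on the lugs (z = 0) and its tip at z = -50 mm.
- lockpin: loose steel locking pin, 122 mm long, 0.18 kg, z along the pin. Origin at the tip; plain shank 16 mm diameter with a chamfered end from 0 to 50 mm, collar 32 mm diameter from 50 to 56 mm, round dark handle 24 mm diameter from 56 to 122 mm. It stands upright in one of the two holes of the rack.
- lockpin_tip (a point): centre of the locking pin's tip.
- rack: fixed white plastic pin rack, 70 x 170 mm, top 60 mm above the table, two holes of 20 mm at y = +50 and -50 mm in its frame; the pins' collars rest on its top. It stands left or right of the carousel. Origin: centre of underside.
- sanitiser: clear sanitiser bottle, 68 mm diameter, 170 mm tall; bystander. Origin: centre of underside.
- punnet_full: full clear punnet of berries, 150 x 110 x 55 mm; bystander. Origin: centre of underside.
- tape_gun: desk tape dispenser, 160 x 55 x 100 mm; bystander. Origin: centre of underside.
- probe: fruit thermometer with a flat grey T-shaped handle (62 x 18 x 20 mm crossbar, top 100 mm above its tip), standing in the other hole of the rack; bystander. Origin: tip of its 12 mm stem.
There are look-alikes about, which are no part of the job. Of the things like the lockpin, leave any that is pink or purple; of the rest the larger one is meant.

How it is judged (in metres and radians):
On the way:
1. the empty nest rests in the detent at the front (value of joint turret between -0.07 and 0.07 rad and velocity of joint turret between -0.15 and 0.15 rad/s), for 0.3 s.
At the end, for the whole second after the job is handed in: The disc stands within 0.07 rad of angle 0, at rest; the locking pin is home in the guide (tip at least 45 mm below the lugs' tops, within 6 mm of the hole's axis and 0.10 rad of its direction) and at rest (value of joint turret between -0.07 and 0.07 rad and velocity of joint turret between -0.05 and 0.05 rad/s and z of lockpin_tip in the frame of guide below -0.045 m and angle between the z axis of lockpin and the z axis of guide, either way round below 0.1 rad and x of lockpin_tip in the frame of guide between -0.006 and 0.006 m and y of lockpin_tip in the frame of guide between -0.006 and 0.006 m and linear speed of lockpin below 0.02 m/s); the robot touches nothing.
It fails at once if the disc is carried on past the front detent (more than 0.45 rad) (value of joint turret above 0.45 rad).
It fails at once if the thermometer or another thing on the table is moved by more than 30 mm (distance of any of sanitiser, punnet_full, tape_gun, probe from where it was at the start of the episode above 0.03 m).
It also fails if it takes over 72 s, if anything falls off the work surface, if the arm or the gripper's body presses on something with over 40 N, if the wrist force passes 120 N, or if a joint passes its speed limit or range.

## Working session

There is one attempt and no reset: what is moved stays moved. The work goes in short steps, each a Python script; the robot and the scene stay as the last script left them, time stands still between calls to the robot, and variables do not carry over. Pictures are saved under pics/ and viewed, about 8 in all and at most 12, crops included, and the job is handed in when it is done.

```bash
mkdir -p pics; ls
python3 - <<'E'
from workcell import *
import cv2,numpy as np
for n in("top","side"):
    c=camera(n); cv2.imwrite(f"pics/{n}0.png",c["image"]); np.savez(f"{n}0.npz",**c)
    print(n,c["fx"],c["fy"],c["cx"],c["cy"],np.round(c["cam_to_world"],3).tolist(),[k for k in c])
a=cv2.imread("pics/top0.png");b=cv2.imread("pics/side0.png")
print(read_state()["time"],grip_point_offset)
E
```

```text
pics
top 383.9500280663187 383.9500280663187 256.25898939900935 190.58692980680664 [[0.006, 0.975, -0.222, 350.401], [-1.0, 0.006, 0.002, 6.969], [0.003, 0.222, 0.975, 1035.619], [0.0, 0.0, 0.0, 1.0]] ['image', 'range_z', 'fx', 'fy', 'cx', 'cy', 'cam_to_world']
side 474.37094809095765 474.37094809095765 256.5643511340459 191.79763958547738 [[0.961, 0.213, -0.174, 286.743], [-0.275, 0.727, -0.63, -908.682], [-0.007, 0.653, 0.757, 1204.509], [0.0, 0.0, 0.0, 1.0]] ['image', 'range_z', 'fx', 'fy', 'cx', 'cy', 'cam_to_world']
0.1 -18.700000000000003
```

View pics/top0.png

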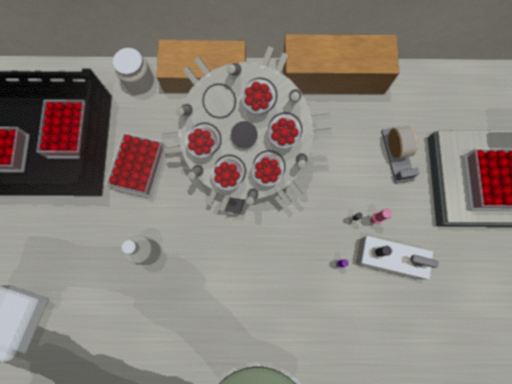

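View pics/side0.png

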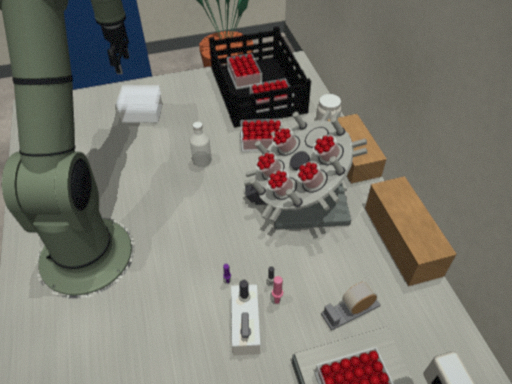

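The top view shows the empty nest at about (220,100), the hub at (244,135) and the guide at (235,206), so the disc is two clicks away (-2.094). The rack is at about (397,257), with the round-handled pin at (383,250) and the T-handled thermometer at (424,262). There are pink, purple and small dark decoy pins nearby.

```bash
cat > h.py <<'E'
import numpy as np,cv2
def cloud(c):
    z=np.asarray(c["range_z"]);v,u=np.mgrid[:384,:512]
    P=np.stack([(u-c["cx"])/c["fx"]*z,-(v-c["cy"])/c["fy"]*z,-z],-1)
    M=np.asarray(c["cam_to_world"]);W=P@M[:3,:3].T+M[:3,3];W[z<=0]=np.nan
    return W
def proj(c,X):
    M=np.linalg.inv(np.asarray(c["cam_to_world"]));p=M[:3,:3]@np.asarray(X)+M[:3,3]
    return np.array([c["cx"]+c["fx"]*p[0]/-p[2],c["cy"]-c["fy"]*p[1]/-p[2]])
def ray(c,uv):
    M=np.asarray(c["cam_to_world"]);d=np.array([(uv[0]-c["cx"])/c["fx"],-(uv[1]-c["cy"])/c["fy"],-1]);return M[:3,3],M[:3,:3]@d
def onplane(c,uv,n,d):
    o,r=ray(c,uv);return o+r*(d-n@o)/(n@r)
E
python3 - <<'E'
from h import *
from scipy.optimize import least_squares
rng=np.random.default_rng(0)
for n in("top","side"):
    c=np.load(n+"0.npz");W=cloud(c)
    tab=W[np.abs(W[...,2])<15];print(n,"table z",np.median(tab[:,2]))
    if n=="top": roi=W[60:215,160:335].reshape(-1,3)
    else: roi=W[115:235,240:370].reshape(-1,3)
    roi=roi[(roi[:,2]>70)&(roi[:,2]<330)]
    best=0
    for _ in range(3000):
        p=roi[rng.choice(len(roi),3,0)];nn=np.cross(p[1]-p[0],p[2]-p[0]);l=np.linalg.norm(nn)
        if l<1e3: continue
        nn/=l;nn*=np.sign(nn[2])
        if not .8<nn[2]<.93: continue
        k=np.abs((roi-p[0])@nn)<2.5
        if k.sum()>best: best=k.sum();bk=k
    for _ in range(5):
        q=roi[bk];m=q.mean(0);nn=np.linalg.svd(q-m,full_matrices=0)[2][2];nn*=np.sign(nn[2]);bk=np.abs((roi-m)@nn)<2.5
    print("plane",len(q),nn.round(4),"tilt",np.degrees(np.arccos(nn[2])),"yaw front",np.degrees(np.arctan2(nn[1],nn[0])),"d",nn@m)
    # posts
    A=(W-m)@nn; mask=((A>56)&(A<70)&(W[...,2]<420)).astype(np.uint8)
    nl,lab,st,ce=cv2.connectedComponentsWithStats(mask)
    for i in range(1,nl):
        if st[i,4]>6:
            p=np.median(W[lab==i],0);print(st[i],ce[i].round(1),p.round(1),"h",round((p-m)@nn,1))
    z=W
    s=W[235:285,355:440] if n=="top" else W[275:355,225:265]
    t=np.abs(s[...,2]-60)<4
    if t.sum(): 
        r=cv2.minAreaRect(s[t][:,:2].astype(np.float32));print("rack",r,np.median(s[t][:,2]))
E
```

```text
top table z -0.3914777944723937
plane 8655 [-0.4891  0.1045  0.866 ] tilt 30.00737962338454 yaw front 167.9408793980622 d -190.7202833786545
[227  64   9  10  70] [231.1  68.5] [788.8  61.1 289.2] h 61.8
[252  83   7   7  31] [255.1  86.4] [756.1   9.3 272.8] h 58.2
[245  92  18  13 111] [254.5  97.8] [734.2   7.1 262.5] h 59.7
[265  93   7   8  27] [267.5  96.7] [736.2 -19.  264.4] h 57.6
[291  92   9   9  67] [294.9  96. ] [733.1 -77.  274. ] h 61.4
[262 103   4   4   7] [263.1 104.3] [723.3  -8.5 255.1] h 57.0
[176 107   9   9  65] [179.9 111.2] [714.9 177.7 232.8] h 61.2
[279 119   7   7  27] [282.  122.3] [686.8 -51.  240.6] h 57.8
[279 128  11   9  71] [284.2 132.1] [666.5 -55.6 232.7] h 60.4
[291 129   8   7  33] [293.9 131.8] [667.5 -77.7 233. ] h 57.9
[194 130   7   7  34] [197.  132.9] [672.6 141.2 209.2] h 57.7
[272 133   7   7  31] [274.8 135.9] [661.  -36.  224.6] h 58.2
[195 138  10   9  65] [199.4 142.2] [653.1 136.4 202.2] h 60.7
[206 140   7   5  25] [208.9 142.5] [652.  114.  201.6] h 58.3
[188 143   8   7  31] [191.2 146. ] [646.8 156.3 193.2] h 58.0
[262 159   8  
[... 2735 characters left out ...]
[264 162   4   5  10] [265.6 163.9] [582.5  51.9 168.8] h 56.8
[299 162  16  15  76] [306.9 168.3] [667.9 -56.4 233.8] h 60.3
[280 171   5   3   8] [282.  171.9] [611.2 -17.7 196.5] h 59.7
[270 173  11  11  49] [274.8 177.1] [588.6 -19.5 183.7] h 59.4
[250 178   5   7  25] [252.1 180.5] [529.2  16.8 147. ] h 60.3
[286 189   7   6  35] [288.8 191.4] [ 603.2 -100.9  203.7] h 61.2
[223 263   5   5  10] [224.4 265.3] [ 384.9 -213.6   91.5] h 58.9
[239 279   9  12  56] [243.7 284.9] [ 417.5 -307.9  128.4] h 65.2
[433 356  17  23 135] [440.6 365.5] [ 699.9 -680.8  323.8] h 58.3
rack ((404.7034606933594, -351.1708984375), (173.33285522460938, 69.85077667236328), 77.00141143798828) 59.91366458720245
```

Run:
```python
import cv2,numpy as np
a=cv2.imread("pics/top0.png");b=cv2.imread("pics/side0.png")
x=cv2.resize(a[55:220,160:340],None,fx=3.3,fy=3.3,interpolation=3)[:600]
y=cv2.resize(a[200:290,330:445],None,fx=1.7,fy=3.3/3.3*1.7)
y=cv2.resize(a[205:285,335:440],(198,150),interpolation=3)
z=cv2.resize(b[260:355,215:290],(198,250),interpolation=3)
o=np.zeros((545,800,3),np.uint8);o[:x.shape[0],:594]=x;o[:150,600:798]=y;o[160:410,600:798]=z
cv2.imwrite("pics/c1.png",o)
```

```text
(no output)
```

View pics/c1.png

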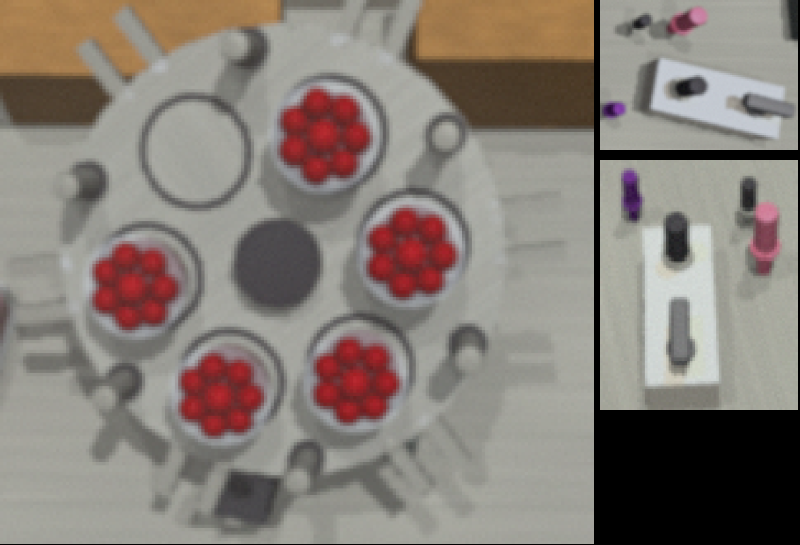

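```bash
cat >> h.py <<'E'
def frame(yaw):  # yaw of carousel x, rad ; disc frame at turret 0
    c,s=np.cos(yaw),np.sin(yaw);t=np.radians(30);ct,st=np.cos(t),np.sin(t)
    return np.array([[ct*c,-s,-st*c],[ct*s,c,-st*s],[st,0,ct]])
E
python3 - <<'E'
from h import *
from workcell import *
T=np.array([(788.8,61.1,289.2),(733.1,-77,274),(603.4,-97.8,203.6),(529.6,19.7,147.1),(585.5,157,162),(714.9,177.7,232.8)])
S=np.array([(789.6,58,288.4),(733.2,-78,274.2),(603.2,-100.9,203.7),(529.2,16.8,147),(584.2,155.2,162.3),(715.4,175.9,233)])
R=frame(np.radians(-12))
for X in(T,S):
    L=(X-X.mean(0))@R; print(X.mean(0).round(1),np.hypot(L[:,0],L[:,1]).round(1),L[:,2].round(1),np.degrees(np.arctan2(L[:,1],L[:,0])).round(1))
hub=(T.mean(0)+S.mean(0))/2-R[:,2]*61.5; print("hub",hub.round(1))
g=hub-185*R[:,0];print("guide",g.round(1))
for n in("top","side"):
    c=np.load(n+"0.npz");W=cloud(c)
    L=(W-hub)@R
    # guide block outer part: points between z -20 and -8, radius x<-190
    m=(np.abs(L[...,2]+14)<4)&(L[...,0]<-165)&(L[...,0]>-230)&(np.abs(L[...,1])<60)
    p=L[m];print(n,"guide top pts",m.sum(),p.min(0).round(1),p.max(0).round(1),np.median(p,0).round(1),proj(c,g),"hubpx",proj(c,hub))
    hsv=cv2.cvtColor(c["image"],cv2.COLOR_BGR2HSV)
    dark=(c["image"].max(-1)<75)&m
    if dark.sum(): print(" dark",dark.sum(),L[dark].min(0).round(1),L[dark].max(0).round(1))
    for nm,lo,hi in(("pink",(150,60,90),(178,255,255)),("purple",(125,80,40),(150,255,255))):
        k=cv2.inRange(hsv,lo,hi)>0;k[:150]=0
        if k.any(): print(nm,k.sum(),np.nanmin(W[k],0).round(),np.nanmax(W[k],0).round(),np.nanmedian(W[k],0).round())
    # nest angle
# ik checks
def Rt(phi): # tool: z=-n, x jaw radial at disc angle phi
    r=np.cos(phi)*R[:,0]+np.sin(phi)*R[:,1];z=-R[:,2];return np.c_[r,np.cross(z,r),z]
for flip in(1,-1):
  for d in range(120,271,15):
    a=np.radians(d);r=np.cos(a)*R[:,0]+np.sin(a)*R[:,1]
    Q=Rt(a);Q[:,:2]*=flip
    print(flip,d,[None if q is None else np.round(q,2).tolist() for q in [inverse_kinematics((hub+150*r+R[:,2]*30).tolist(),Q.tolist())]])
E
```

```text
[659.2  40.1 218.1] [149.3 149.3 149.5 149.2 149.1 149.1] [ 0.4  0.1  0.4 -0.2 -0.4 -0.2] [  18.5  -41.6 -101.5 -161.7  138.4   78.5]
[659.1  37.8 218.1] [149.6 148.5 150.3 149.6 150.  149.8] [-0.8  0.3  0.5 -0.2  0.5 -0.3] [  18.3  -41.2 -101.4 -161.5  138.6   78.4]
hub [689.3  32.6 164.8]
guide [532.5  65.9  72.3]
top guide top pts 197 [-214.6  -22.9  -17.7] [-168.5   27.3  -10.2] [-194.4   -6.1  -14.2] [232.24731374 204.64494814] hubpx [245.14635401 133.56381153]
 dark 83 [-206.6  -22.9  -17.7] [-171.8   15.8  -10.7]
pink 1733 [ 490. -636.   -1.] [688. 689. 195.] [ 605. -320.  115.]
purple 71 [ 379. -217.   38.] [ 396. -202.   92.] [ 387. -207.   79.]
side guide top pts 94 [-213.9  -27.7  -18. ] [-167.2   55.8  -10.2] [-197.4   -5.4  -13.8] [249.28338958 185.24936271] hubpx [301.02779204 162.1929713 ]
 dark 73 [-208.8  -27.7  -18. ] [-170.4   23.2  -10.9]
pink 1521 [ 492. -630.   -1.] [741.  95. 262.] [ 598. -568.  119.]
purple 89 [ 380. -225.    1.] [ 399. -202.   93.] [ 388. -219.   59.]
1 120 [[-0.71, 0.55, 0.25, 1.98, 0.77, 0.3, 0.65]]
1 135 [[-0.75, 0.54, 0.3, 2.08, 0.96, 0.2
[... 319 characters left out ...]
]]
1 240 [[0.16, 0.43, -0.24, 2.2, 1.53, 0.22, 2.48]]
1 255 [None]
1 270 [[-0.4, 0.5, 0.58, 2.05, -0.98, 0.23, -0.81]]
-1 120 [[-0.98, 0.64, 0.64, 2.0, -0.13, 0.2, -1.65]]
-1 135 [[-0.83, 0.56, 0.4, 2.09, 0.79, 0.18, -2.28]]
-1 150 [[0.38, 0.88, -1.28, 2.12, 1.62, 1.16, -2.49]]
-1 165 [[0.45, 0.86, -1.28, 2.2, 1.65, 1.12, -2.25]]
-1 180 [[0.53, 0.84, -1.28, 2.25, 1.68, 1.07, -1.98]]
-1 195 [[0.38, 0.58, -0.86, 2.29, 1.7, 0.68, -1.79]]
-1 210 [[0.32, 0.5, -0.65, 2.29, 1.73, 0.5, -1.5]]
-1 225 [[0.25, 0.45, -0.45, 2.26, 1.7, 0.35, -1.15]]
-1 240 [[0.16, 0.43, -0.24, 2.2, 1.53, 0.22, -0.67]]
-1 255 [[0.21, 0.43, -0.25, 2.12, 1.16, 0.22, 0.01]]
-1 270 [[-0.04, 0.43, 0.1, 2.04, 0.26, 0.16, 1.16]]
```

The disc angle fits at about -131.5°, so it sits 11° below the -120° detent, and the guide's position is confirmed. I'll clamp a post and lead it round the arc under control. First comes the approach, with no contact yet.

```bash
cat >> h.py <<'E'
R=frame(np.radians(-12)); HUB=np.array([659.15,38.95,218.1])-61.6*R[:,2]
def post(phi,h,rad=150): return HUB+rad*(np.cos(phi)*R[:,0]+np.sin(phi)*R[:,1])+h*R[:,2]
def tool(phi,tilt=27,flip=1):
    Q=frame(np.radians(-12)); 
    t=np.radians(tilt);c,s=np.cos(np.radians(-12)),np.sin(np.radians(-12))
    z=-np.array([-np.sin(t)*c,-np.sin(t)*s,np.cos(t)])
    r=np.cos(phi)*R[:,0]+np.sin(phi)*R[:,1];r-=z*(r@z);r/=np.linalg.norm(r);r*=flip
    return np.c_[r,np.cross(z,r),z]
E
python3 - <<'E'
from h import *
from workcell import *
a=np.radians(138.5)
movel([221,584,380])
movep(post(a,170).tolist(),tool(a).tolist())
s=read_state();print(s["time"],np.round(s["qpos"],2),s["ft_force"])
for d in (138.5,150,160,170,180,190,200,210):
    p=np.radians(d);print(d,[None if q is None else np.round(q,2).tolist() for q in [inverse_kinematics(post(p,28).tolist(),tool(p).tolist())]])
for y in range(0,180,30):
    p=np.radians(y);g=post(np.pi,31,185)
    print("ins",y,[None if q is None else np.round(q,2).tolist() for q in [inverse_kinematics(g.tolist(),tool(p,30).tolist())]])
E
```

```text
3.15 [-0.72  0.24  0.13  2.09  0.6   0.56  1.13] [0.13795039 0.00659751 0.55309925]
138.5 [[-0.69, 0.54, 0.25, 2.07, 0.76, 0.25, 1.0]]
150 [[-0.71, 0.53, 0.3, 2.14, 0.88, 0.19, 1.09]]
160 [[-0.68, 0.52, 0.28, 2.19, 1.12, 0.16, 1.04]]
170 [[-0.56, 0.5, 0.18, 2.23, 1.39, 0.19, 0.98]]
180 [[-0.18, 0.48, -0.24, 2.25, 1.53, 0.36, 1.11]]
190 [[0.21, 0.53, -0.66, 2.25, 1.57, 0.54, 1.35]]
200 [[-0.3, 0.45, 0.07, 2.29, 1.71, 0.17, 1.35]]
210 [[0.18, 0.47, -0.45, 2.26, 1.56, 0.37, 1.79]]
ins 0 [[-0.28, 0.49, -0.2, 2.36, 1.9, 0.42, -2.49]]
ins 30 [[-0.42, 0.49, -0.03, 2.37, 1.99, 0.35, -2.07]]
ins 60 [[0.5, 0.86, -1.28, 2.33, 1.73, 1.11, -1.05]]
ins 90 [[-0.52, 0.5, 0.1, 2.37, 2.1, 0.3, -1.14]]
ins 120 [[-0.24, 0.49, -0.25, 2.36, 1.88, 0.44, -0.37]]
ins 150 [[-0.3, 0.49, -0.17, 2.36, 1.91, 0.41, 0.12]]
```

Run:
```python
from h import *
from workcell import *
a=np.radians(138.5)
goto_joints([0.1,0.25,-0.7,2.2,1.5,.6,1.2])
s=read_state();print(s["time"],np.round(s["eef_pos"]),np.round(s["tool_rot"],2).tolist())
movep(post(a,110).tolist(),tool(a).tolist())
s=read_state();print(s["time"],np.round(s["qpos"],2))
for d in (138.5,150,160,170,180,190,200,210):
    p=np.radians(d);print(d,[None if q is None else np.round(q,2).tolist() for q in [inverse_kinematics(post(p,28).tolist(),tool(p).tolist())]])
```

```text
4.3833 [589. 106. 290.] [[-0.71, 0.14, 0.7], [0.11, 0.99, -0.09], [-0.7, 0.02, -0.71]]
4.9167 [ 0.01  0.43 -0.72  2.06  1.09  0.72  0.74]
138.5 [[-0.04, 0.58, -0.62, 2.03, 1.3, 0.66, 0.59]]
150 [[-0.01, 0.57, -0.63, 2.1, 1.37, 0.63, 0.72]]
160 [[0.03, 0.56, -0.63, 2.16, 1.43, 0.61, 0.85]]
170 [[0.08, 0.55, -0.64, 2.2, 1.49, 0.59, 0.99]]
180 [[0.14, 0.54, -0.65, 2.23, 1.54, 0.57, 1.16]]
190 [[0.21, 0.53, -0.66, 2.25, 1.57, 0.54, 1.35]]
200 [[0.28, 0.52, -0.66, 2.26, 1.58, 0.51, 1.57]]
210 [[0.35, 0.51, -0.67, 2.25, 1.56, 0.48, 1.83]]
```

```bash
cat > turn.py <<'E'
from h import *
from workcell import *
def st(t=""):
    s=read_state();print(t,round(s["time"],2),"F",np.round(s["ft_force"],1),"gap",round(s["finger_gap"],1))
def grab(d,h=28):
    a=np.radians(d)
    hit=movel(post(a,h).tolist(),tool(a).tolist(),max_speed=120,guard=15);st(f"down {hit}")
    if hit: return False
    clamp();st("clamped");return read_state()["finger_gap"]>12
def arc(d0,d1,n,h=28):
    for d in np.linspace(d0,d1,n+1)[1:]:
        a=np.radians(d);movel(post(a,h).tolist(),tool(a).tolist(),max_speed=100);st(f"{d:.0f}")
E
python3 - <<'E'
from turn import *
ok=grab(138.5)
if ok: arc(138.5,156,2)
c=camera("top");cv2.imwrite("pics/t1.png",cv2.resize(c["image"][50:240,120:350],None,fx=3,fy=3))
E
```

```text
down False 5.75 F [-0.4 -0.9  0.4] gap 85.4
clamped 6.37 F [-13.2  10.4   1.8] gap 18.7
147 6.74 F [-35.5  -0.8  14.6] gap 18.7
156 7.12 F [-15.7   9.    6.3] gap 18.5
```

View pics/t1.png

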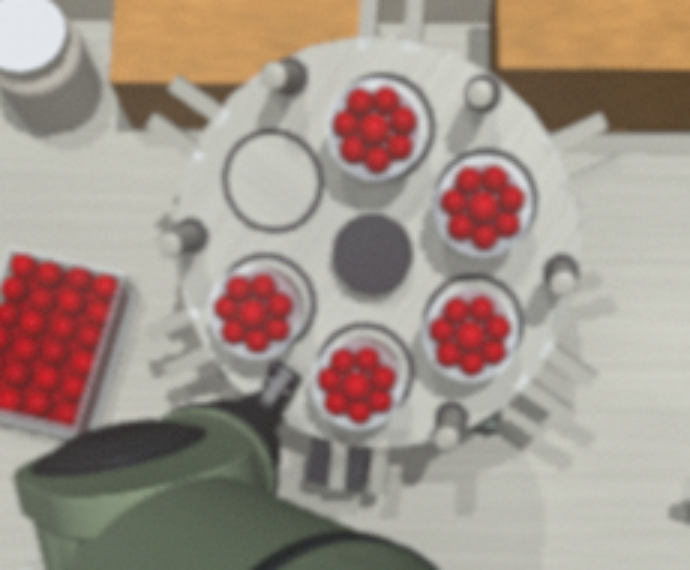

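The gripper is on the post and the disc is turning: the empty nest has moved to about (272,180) in the crop. I'll carry on through the first click.

Run:
```python
from turn import *
arc(156,210,6)
open_gripper();wait(.3);st("open")
a=np.radians(210)
movel(post(a,110).tolist(),max_speed=200)
wait(.4)
c=camera("top");np.savez("top1.npz",**c);c2=camera("side");np.savez("side1.npz",**c2)
cv2.imwrite("pics/t2.png",cv2.resize(c["image"][50:240,120:350],None,fx=2,fy=2))
for c in(c,c2):
    W=cloud(c);L=(W-HUB)@R;r=np.hypot(L[...,0],L[...,1])
    m=((np.abs(L[...,2]-61)<4)&(np.abs(r-150)<13)).astype(np.uint8)
    nl,lab,s_,ce=cv2.connectedComponentsWithStats(m)
    for i in range(1,nl):
        if s_[i,4]>15:
            p=np.median(L[lab==i],0);print(p.round(1),round(np.degrees(np.arctan2(p[1],p[0]))%60,1),s_[i,4])
```

```text
165 7.55 F [-21.3   4.4  10.5] gap 18.3
174 7.93 F [-22.6   1.6  16.3] gap 18.5
183 8.32 F [-23.9  -4.2  22.5] gap 18.7
192 8.7 F [-20.3  -7.1  25. ] gap 19.1
201 9.08 F [-17.7 -15.1  31.2] gap 18.9
210 9.47 F [-10.7   3.   13.6] gap 18.7
open 10.43 F [-0.8 -0.8  0.1] gap 85.6
[129.6  74.8  61.8] 30.0 64
[128.9 -74.2  61.8] 30.1 67
[  0.8 150.2  61.2] 29.7 63
[  -0.6 -147.9   61.6] 29.8 61
[-129.5   76.7   61.3] 29.4 53
[-128.7  -76.3   61.5] 30.7 29
[131.5  72.3  60.6] 28.8 28
[ -0.4 147.9  61.5] 30.2 22
[130.  -75.3  61.6] 29.9 27
[-128.6  -75.9   62. ] 30.5 26
[  -0.  -148.9   60.7] 30.0 31
```

View pics/t2.png

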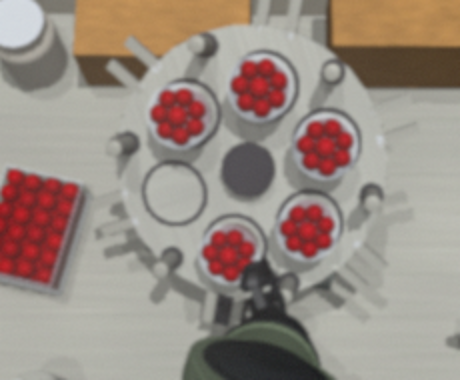

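The disc now rests exactly on a detent at -60°, with the empty nest at (175,193) in the crop. Second click: the next post goes from 150° to 210°.

Run:
```python
from turn import *
a=np.radians(150)
movep(post(a,110).tolist(),tool(a).tolist())
assert grab(150)
arc(150,210,6)
open_gripper();wait(.3);st("open")
a=np.radians(210)
movel(post(a,120).tolist(),max_speed=200)
q=read_state()["qpos"]; movep([480,-150,330],[[1,0,0],[0,-1,0],[0,0,-1]])
c=camera("top");np.savez("top1.npz",**c);c2=camera("side");np.savez("side1.npz",**c2)
cv2.imwrite("pics/t3.png",np.hstack([cv2.resize(c["image"][50:240,150:340],(400,400)),cv2.resize(c2["image"][100:240,230:370],(400,400))]))
for c in(c,c2):
    W=cloud(c);L=(W-HUB)@R;r=np.hypot(L[...,0],L[...,1])
    m=((np.abs(L[...,2]-61)<4)&(np.abs(r-150)<13)).astype(np.uint8)
    nl,lab,s_,ce=cv2.connectedComponentsWithStats(m)
    for i in range(1,nl):
        if s_[i,4]>15:
            p=np.median(L[lab==i],0);print(p.round(1),round(np.degrees(np.arctan2(p[1],p[0]))%60,1),s_[i,4])
st()
for y in range(-90,91,30):
    p=np.radians(y);print(y,inverse_kinematics([416,-302,91],[[np.cos(p),np.sin(p),0],[np.sin(p),-np.cos(p),0],[0,0,-1]]))
```

```text
down False 13.51 F [1.  0.4 0.5] gap 85.3
clamped 14.13 F [-17.3   6.9   5.1] gap 19.0
160 14.54 F [-16.2   7.7   7.6] gap 19.1
170 14.95 F [-20.8   2.9  11.8] gap 18.5
180 15.36 F [-20.7  -1.7  16. ] gap 18.8
190 15.77 F [-19.7  -7.5  22.5] gap 18.9
200 16.18 F [-14.7 -14.7  27.5] gap 18.9
210 16.58 F [-9.5  4.3 12.2] gap 18.7
open 17.54 F [-1.2 -0.   0.7] gap 85.6
[129.6  75.3  61.6] 30.1 65
[128.9 -74.2  61.8] 30.1 65
[  0.6 150.7  61.5] 29.8 60
[  -0.8 -147.7   61.9] 29.7 58
[-128.7   76.7   61.7] 29.2 52
[-129.6  -72.4   61.3] 29.2 56
[130.8  74.6  60.5] 29.7 26
[  0.7 149.1  60.9] 29.7 25
[129.1 -77.2  61.1] 29.1 30
[-128.7  -74.5   61.1] 30.0 27
[  -0.4 -150.4   60.4] 29.9 32
 20.17 F [ 0.1  0.1 -0. ] gap 85.4
-90 [-0.19769766  0.9453254   1.13576628  2.03712987 -1.10523356  0.96622049
 -0.02164346]
-60 [-0.15120018  0.85672663  1.01888373  2.03539919 -1.00577511  0.86626926
  0.41391375]
-30 [-0.09172017  0.77953889  0.89619721  2.03306701 -0.8942827   0.78105749
  0.83573752]
0 [-0.02343957  0.71704982  0.77346222  2.03023871 -0.77679335  0.71409409
  1.24989123]
30 [ 0.04674616  0.6702136   0.65856167  2.0271777  -0.66279115  0.66591924
  1.66598717]
60 [ 0.10857514  0.63880582  0.56329095  2.02436423 -0.56632984  0.6352573
  2.09803026]
90 [ 0.1799945   0.61091639  0.45792996  2.02099285 -0.45862479  0.60993105
  2.51906339]
```

View pics/t3.png

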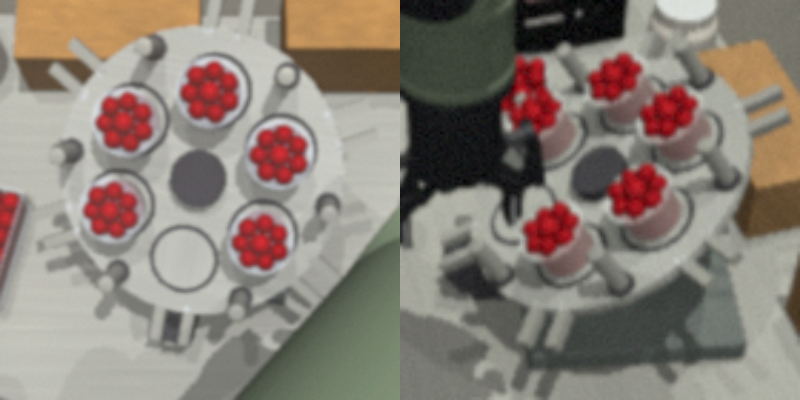

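The empty nest is at the front, with the post phase about 29.7° against an ideal 30°, and the slot is over the guide. Next, the pin.

Run:
```python
from turn import *
p=np.radians(-45);Q=[[np.cos(p),np.sin(p),0],[np.sin(p),-np.cos(p),0],[0,0,-1]]
movep([416,-302,200],Q)
print(movel([416,-302,91],max_speed=100,guard=12));st()
clamp();st("clamp")
movel([416,-302,240],max_speed=150);st("lift")
print(np.round(read_state()["qpos"],2))
goto_joints([-0.2,0.25,-0.65,2.2,1.5,.6,1.16])
print(np.round(read_state()["eef_pos"]))
a=np.pi
movep(post(a,115,185).tolist(),tool(a,30).tolist());st()
print(np.round(read_state()["qpos"],2),inverse_kinematics(post(a,31,185).tolist(),tool(a,30).tolist()))
o=[]
for n in("top","side"):
    c=camera(n);np.savez(n+"2.npz",**c);u,v=proj(c,post(a,40,185)).astype(int);o.append(cv2.resize(c["image"][v-60:v+60,u-60:u+60],(400,400),interpolation=3))
cv2.imwrite("pics/t4.png",np.hstack(o))
```

```text
False
 22.26 F [ 0.3  0.7 -0.4] gap 85.3
clamp 22.85 F [-0.9  2.3  7. ] gap 23.1
lift 23.99 F [-0.8  0.7 -2.9] gap 22.5
[-0.29  0.67  1.24  1.92 -0.72  1.1   0.46]
[545. 248. 287.]
 26.98 F [ 0.   0.3 -1.8] gap 22.5
[-0.04  0.3  -0.55  2.38  1.42  0.51  1.1 ] [-0.06758395  0.5173594  -0.46257539  2.35058927  1.81303885  0.54111171
  0.77757276]
```

View pics/t4.png

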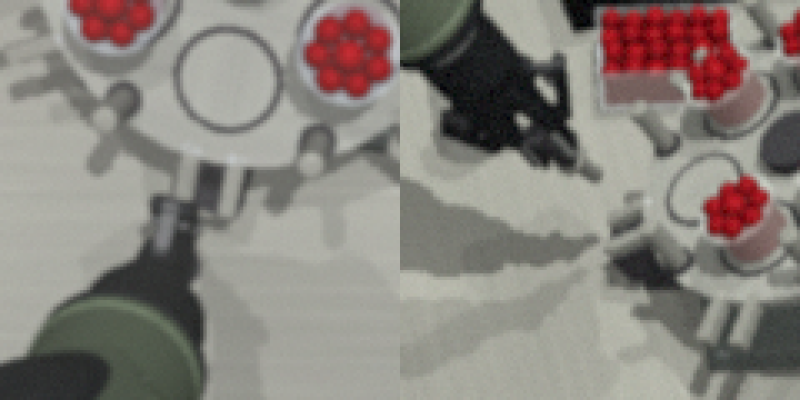

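The pin is held with the shank towards the slot. I'll insert it with guarded moves, and do a small search if it catches on the block's top.

```bash
cat > ins.py <<'E'
from turn import *
Rl=tool(np.pi,30).tolist()
def tgt(h,dx=0,dy=0): return (HUB+R@np.array([-185+dx,dy,h])).tolist()
def loc(): 
    s=read_state();return (R.T@(np.array(s["eef_pos"])-HUB)+[185,0,0]).round(2),(R.T@np.array(s["ft_force"])).round(1),round(s["time"],2)
E
python3 - <<'E'
from ins import *
hit=movel(tgt(83),Rl,max_speed=80,guard=12);print(hit,*loc())
for dx,dy in [(0,0),(0,1.5),(0,-1.5),(1.5,0),(-1.5,0),(1.5,1.5),(1.5,-1.5),(-1.5,1.5),(-1.5,-1.5)]:
    movel(tgt(loc()[0][2]+3 if hit else 83,dx,dy),Rl,max_speed=40)
    hit=movel(tgt(31,dx,dy),Rl,max_speed=40,guard=12);l=loc();print(dx,dy,hit,*l)
    if not hit or l[0][2]<60: break
E
```

```text
False [-5.000e-02  3.600e-01  8.323e+01] [-1.4  0.  -0.9] 27.62
0 0 True [-1.01 -0.5  68.97] [-2.9 -2.8 11.6] 28.45
0 1.5 True [-4.000e-02  1.370e+00  6.864e+01] [ 0.7 -1.7 11. ] 29.03
0 -1.5 True [-2.000e-02 -1.620e+00  6.891e+01] [ 0.4 -1.4 12.3] 29.6
1.5 0 True [ 1.39 -0.22 68.88] [ 0.4 -1.6 11.9] 30.18
-1.5 0 True [-1.47 -0.14 68.89] [ 0.7 -1.5 12.4] 30.75
1.5 1.5 True [ 1.36  1.35 68.59] [ 1.6 -1.8 11.6] 31.35
1.5 -1.5 True [ 1.46 -1.6  68.89] [ 2.1 -0.9 12.5] 31.92
-1.5 1.5 True [-1.48  1.37 68.62] [ 1.3 -1.8 11.1] 32.52
-1.5 -1.5 True [-1.5  -1.61 68.91] [ 1.  -1.2 12.3] 33.09
```

```bash
python3 - <<'E'
from h import *
from scipy.optimize import least_squares
for n in("top","side"):
    c=np.load(n+"2.npz");W=cloud(c);L=(W-HUB)@R+[185,0,0]
    cam=R.T@(c["cam_to_world"][:3,3]-HUB)
    m=(L[...,2]>36)&(L[...,2]<82)&(np.hypot(L[...,0],L[...,1])<25)
    v,u=np.nonzero(m);p=L[m];print(n,len(p),p.min(0).round(1),p.max(0).round(1),np.median(p,0).round(1))
    # silhouette midline per height: pixel-line edges
    f=least_squares(lambda q:np.hypot(p[:,0]-q[0]-q[2]*(p[:,2]-60),p[:,1]-q[1]-q[3]*(p[:,2]-60))-8,[0,0,0,0],loss="soft_l1")
    print(" shank axis at h60",f.x.round(3),"resid",np.abs(f.fun).mean().round(2))
    tip=f.x[:2]+f.x[2:]*(34-60);print(" tip xy",tip.round(2), "n,dir cam",cam.round())
    g=np.abs(L[...,2]+14)<3.5;g&=(np.abs(L[...,0])<40)&(np.abs(L[...,1])<40)
    q=L[g];
    for a in np.arange(-30,25,4):
        k=q[(q[:,0]>=a)&(q[:,0]<a+4)]
        if len(k): print("  x",a,len(k),k[:,1].min().round(1),k[:,1].max().round(1))
E
python3 - <<'E'
import sys;sys.path.insert(0,".")
from h import *
o=[]
c=np.load("top1.npz");u,v=proj(c,post(np.pi,-14,185)).round().astype(int);print(proj(c,post(np.pi,-14,185)),proj(c,post(np.pi,-14,175)),proj(c,HUB+R@np.array([-185,10,-14])))
o.append(cv2.resize(c["image"][v-22:v+22,u-22:u+22],(400,400),interpolation=cv2.INTER_NEAREST))
c=np.load("side2.npz");u,v=proj(c,post(np.pi,-14,185)).round().astype(int);print(proj(c,post(np.pi,-14,185)))
o.append(cv2.resize(c["image"][v-22:v+22,u-22:u+22],(400,400),interpolation=cv2.INTER_NEAREST))
cv2.imwrite("pics/g.png",np.hstack(o))
E
```

```text
[233.14720677 202.91660098] [233.80084053 199.32446257] [229.38157691 202.10407028]
[251.54241374 187.65790582]Traceback (most recent call last):
  File "<stdin>", line 7, in <module>
    return umr_minimum(a, axis, None, out, keepdims, initial, where)
ValueError: zero-size array to reduction operation minimum which has no identity
```

View pics/g.png

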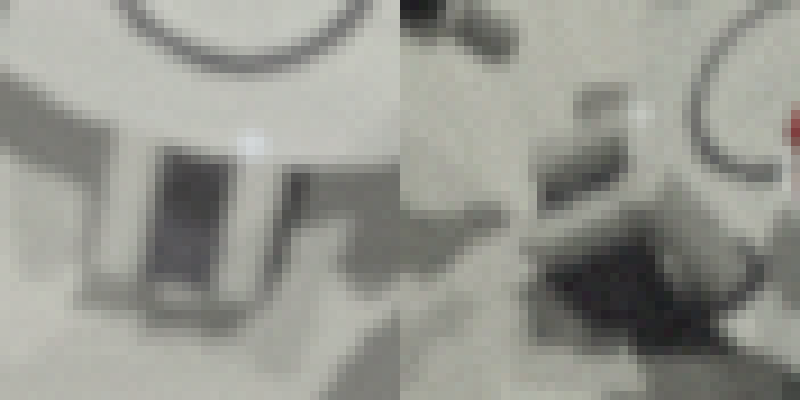

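Run:
```python
from ins import *
movel(tgt(115),Rl,max_speed=80);print(*loc())
o=[]
for n in("top","side"):
    c=camera(n);np.savez(n+"3.npz",**c);W=cloud(c);L=(W-HUB)@R+[185,0,0]
    for a in range(20,140,8):
        m=(L[...,2]>a)&(L[...,2]<a+8)&(np.hypot(L[...,0],L[...,1])<45)
        if m.any():
            p=L[m];k=c["image"][m].mean(0);print(n,a,m.sum(),p.min(0)[:2].round(1),p.max(0)[:2].round(1),k.round())
    pts=[proj(c,tgt(h)) for h in(34,84,115,134)];print(np.round(pts,1).tolist())
    u,v=np.round(pts[1]).astype(int);I=cv2.resize(c["image"][v-30:v+30,u-30:u+30],(400,400),interpolation=3)
    for q in pts: cv2.circle(I,tuple(int(x) for x in (q-[u-30,v-30]+.5)*400/60),3,(0,0,255),1)
    q=proj(c,tgt(0));cv2.circle(I,tuple(int(x) for x in (q-[u-30,v-30]+.5)*400/60),3,(0,255,0),1)
    o.append(I)
cv2.imwrite("pics/t5.png",np.hstack(o))
```

```text
[-4.0000e-02 -1.3000e-01  1.1468e+02] [-0.6 -0.6 -1.3] 33.82
top 44 2 [ 6.1 23. ] [ 6.8 28.5] [120. 128. 127.]
top 52 3 [ 6.7 24.9] [ 7.1 29.4] [106. 112. 111.]
top 100 12 [-8.1 20.8] [ 3.4 26.6] [101. 104. 103.]
top 108 1 [ 0.3 19.8] [ 0.3 19.8] [100. 100.  99.]
top 116 1 [ 17.2 -12.2] [ 17.2 -12.2] [105. 110. 109.]
top 124 2 [ 13.3 -12.1] [ 17.5 -11.2] [113. 116. 116.]
top 132 3 [ 16.2 -12. ] [17.9 -8.3] [92. 94. 93.]
[[230.0, 209.0], [226.4, 216.1], [224.0, 220.8], [222.4, 223.9]]
side 44 1 [ 0.6 19.5] [ 0.6 19.5] [122. 130. 127.]
side 52 7 [-3.9 17.9] [ 8.6 23.1] [106. 114. 113.]
side 60 10 [-3.1 13.9] [ 9.2 28.4] [104. 111. 110.]
side 68 9 [-5.2 10.5] [ 7.9 21.5] [102. 108. 107.]
side 76 3 [-1.5 12.7] [ 6.1 17.2] [ 99. 105. 104.]
side 84 7 [-7.4 -4.2] [11.2  4.8] [108. 114. 114.]
side 92 23 [-13.1  -5.5] [15.9 21.4] [104. 110. 109.]
side 100 14 [-7.3 -4.1] [14.5 16.1] [72. 76. 74.]
side 108 7 [-13.3  -7.7] [14.5 -3.9] [57. 58. 56.]
side 116 21 [-23.4 -13.9] [20.6 -4.2] [69. 71. 70.]
side 124 30 [-24.3 -18.7] [24.8  2.7] [57. 58. 57.]
side 132 31 [-24.3 -16.4] [25.2  5.4] [53. 54. 53.]
[[243.7, 179.4], [235.2, 170.3], [229.7, 164.5], [226.3, 160.9]]
```

View pics/t5.png

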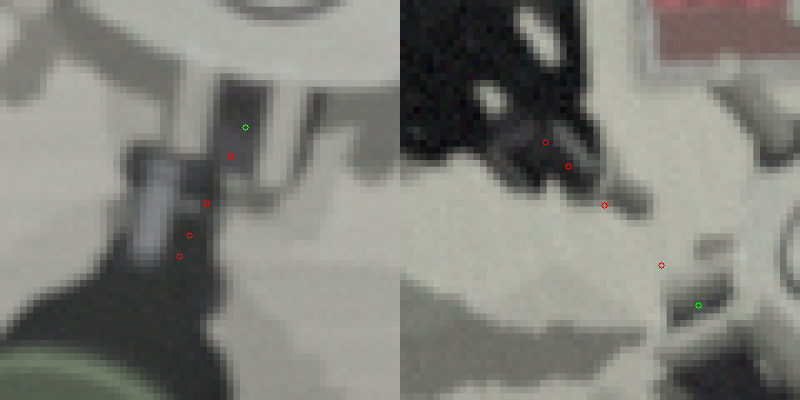

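The pin has swung about the jaw axis in the grip by roughly 15°, with the tip towards +y. It was pressing on the left lug, not entering the slot. I'll measure its axis and correct by rotating the tool about the jaw axis.

```bash
cat > pinfit.py <<'E'
from ins import *
from scipy.optimize import least_squares
def pinfit(c,pos,Q,x0,verbose=1):
    """points in tool frame; pin axis: point at tool z=-19: (px,py), direction slopes; cylinder r=8 shank"""
    W=cloud(c);T=(W-pos)@Q   # tool frame; z along fingers
    m=(T[...,2]>28)&(T[...,2]<80)&(np.hypot(T[...,0],T[...,1])<40)&(c["image"].min(-1)>80)
    m&=((W-HUB)@R)[...,2]>25
    p=T[m]
    if len(p)<8: return None
    def f(q):
        a=np.array([q[0],q[1],-19]);d=np.array([q[2],q[3],1]);d/=np.linalg.norm(d)
        return np.linalg.norm(np.cross(p-a,d),axis=1)-8
    # weak priors: passes near grip centre in x (jaws centre it) and small x slope
    g=lambda q:np.r_[f(q),(q[0])/.5,(q[1])/3,q[2]/.02]
    r=least_squares(g,x0,loss="soft_l1")
    d=np.array([r.x[2],r.x[3],1]);d/=np.linalg.norm(d)
    s=(p-[r.x[0],r.x[1],-19])@d
    return len(p),r.x.round(3),np.abs(f(r.x)).mean().round(2),np.percentile(s,[2,98]).round(1)
E
python3 - <<'E'
from pinfit import *
s=read_state();pos=np.array(s["eef_pos"]);Q=np.array(s["tool_rot"])
print("tool in L",(R.T@Q).round(2).tolist())
for n in("top","side"):
    c=np.load(n+"3.npz");c={k:c[k] for k in c}
    for s0 in(.3,-.3): print(n,pinfit(c,pos,Q,[0,0,0,s0]))
E
```

```text
tool in L [[-1.0, -0.0, -0.0], [-0.0, 1.0, -0.0], [0.0, -0.0, -1.0]]
top None
top None
side (27, array([ 0.025,  1.988, -0.004,  0.305]), np.float64(1.09), array([58.1, 84.2]))
side (27, array([-0.186, -3.417, -0.062,  0.205]), np.float64(2.35), array([59.4, 85.5]))
```

```bash
cat >> pinfit.py <<'E'
from scipy.spatial.transform import Rotation as Ro
def pose(al,y0,s,h,dx=0,dy=0):
    """tool pose putting pin (tilt al rad in grip, lateral y0, length s from grip) along hole, tip at height h"""
    Q=R@Ro.from_euler("x",-al).as_matrix()@R.T@tool(np.pi,30)
    tip=np.array([0,y0+s*np.sin(al),-19+s*np.cos(al)])
    return (HUB+R@np.array([-185+dx,dy,h])-Q@tip),Q
def look(n,name,pts):
    c=camera(n);u,v=np.round(proj(c,pts[0])).astype(int)
    I=cv2.resize(c["image"][v-30:v+30,u-30:u+30],(400,400),interpolation=3)
    for q in pts:
        q=proj(c,q);cv2.circle(I,tuple(int(x) for x in (q-[u-30,v-30]+.5)*400/60),3,(0,0,255),1)
    return c,I
E
python3 - <<'E'
from pinfit import *
p,Q=pose(.297,2,90,25)
movep(p.tolist(),Q.tolist());wait(.2)
s=read_state();pos=np.array(s["eef_pos"]);Q=np.array(s["tool_rot"]);print(s["time"],np.round(s["qpos"],2))
o=[]
for n in("top","side"):
    c,I=look(n,"",[tgt(25),tgt(75),tgt(0)]);o.append(I);np.savez(n+"4.npz",**c)
    print(n,pinfit(c,pos,Q,[0,0,0,.3]))
cv2.imwrite("pics/t6.png",np.hstack(o))
for h in(0,-50): print([None if q is None else np.round(q,2) for q in [inverse_kinematics(*[x.tolist() for x in pose(.297,2,90,h)])]])
E
```

```text
34.5833 [-0.23  0.45 -0.52  2.26  1.21  0.88  1.15]
top (22, array([0.065, 0.069, 0.004, 0.326]), np.float64(0.38), array([63.1, 85.4]))
side (45, array([-0.073, -1.846,  0.01 ,  0.364]), np.float64(1.3), array([50.8, 87.8]))
[array([-0.23,  0.5 , -0.5 ,  2.25,  1.27,  0.87,  1.1 ])]
[array([-0.24,  0.61, -0.45,  2.22,  1.4 ,  0.85,  1.02])]
```

View pics/t6.png

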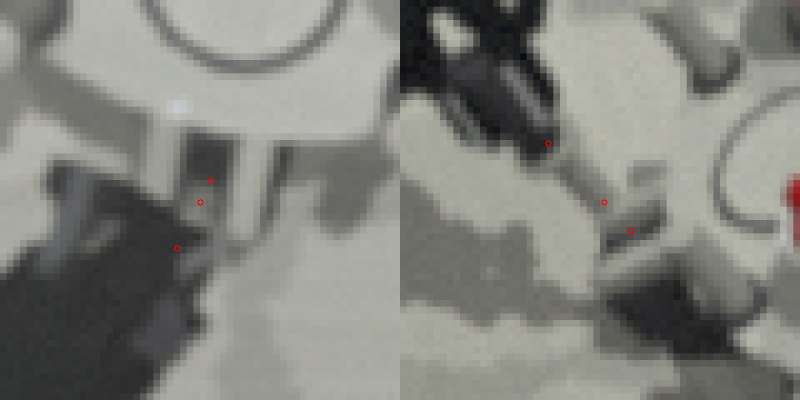

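The pin now lies along the hole axis: the shank runs from (548,143) to the tip near (604,202) in the side crop, pointing at the slot. Inserting with a guard.

```bash
cat >> pinfit.py <<'E'
A=(.31,.7,90)
def tiploc():
    s=read_state();Q=np.array(s["tool_rot"]);al,y0,sl=A
    t=np.array(s["eef_pos"])+Q@np.array([0,y0+sl*np.sin(al),-19+sl*np.cos(al)])
    return (R.T@(t-HUB)+[185,0,0]).round(2),(R.T@np.array(s["ft_force"])).round(1),round(s["time"],2)
def mv(h,dx=0,dy=0,v=40,g=None):
    p,Q=pose(*A,h,dx,dy);return movel(p.tolist(),Q.tolist(),max_speed=v,guard=g)
E
python3 - <<'E'
from pinfit import *
mv(4,v=60);print(*tiploc())
first=1
for dx,dy in [(0,0),(1.8,0),(-1.8,0),(0,1.8),(0,-1.8),(1.8,1.8),(-1.8,1.8),(1.8,-1.8),(-1.8,-1.8)]:
    if not first: mv(z+3,dx,dy)
    first=0
    hit=mv(-50,dx,dy,40,12);l=tiploc();z=l[0][2];print(dx,dy,hit,*l)
    if not hit or z<-19: break
E
```

```text
[-0.47 -0.03  3.65] [-1.1  0.4 -1.4] 35.19
0 0 True [ -0.38   1.48 -45.08] [-0.3  0.8 10.5] 36.3
```

Run:
```python
from pinfit import *
hit=mv(-56,v=30,g=30);print(hit,*tiploc())
o=[]
for n in("top","side"):
    c,I=look(n,"",[tgt(0),tgt(6)]);o.append(I)
cv2.imwrite("pics/t7.png",np.hstack(o))
```

```text
True [ -0.21   1.58 -45.59] [ 1.9  1.4 17. ] 36.51
```

View pics/t7.png

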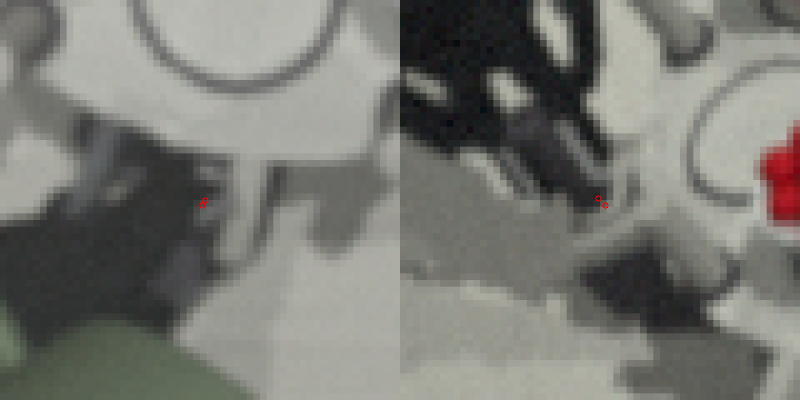

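Run:
```python
from pinfit import *
open_gripper();wait(.2);st("open")
s=read_state();Q=np.array(s["tool_rot"]);p=np.array(s["eef_pos"])
movel((p-120*Q[:,2]).tolist(),max_speed=150);st()
movep([380,330,380],[[1,0,0],[0,-1,0],[0,0,-1]]);st()
o=[]
for n in("top","side"):
    c,I=look(n,"",[tgt(36),tgt(72),tgt(6)]);o.append(I);np.savez(n+"5.npz",**c)
    W=cloud(c);L=(W-HUB)@R+[185,0,0];r=np.hypot(L[...,0],L[...,1])
    m=(r<22)&(L[...,2]>5);q=L[m];print(n,m.sum(),"top h",np.percentile(q[:,2],[50,90,97]).round(1))
    for a in range(2,80,10):
        k=q[(q[:,2]>a)&(q[:,2]<a+10)]
        if len(k):print(a,len(k),np.median(k,0).round(1),k.min(0).round(1),k.max(0).round(1))
    rr=np.hypot(L[...,0]-185,L[...,1]);mm=((np.abs(L[...,2]-61)<4)&(np.abs(rr-150)<13)).astype(np.uint8)
    nl,lab,s_,ce=cv2.connectedComponentsWithStats(mm)
    print("phase",[round(np.degrees(np.arctan2(*(np.median(L[lab==i],0)-[185,0,0])[[1,0]]))%60,1) for i in range(1,nl) if s_[i,4]>15])
cv2.imwrite("pics/t8.png",np.hstack(o))
```

```text
open 37.44 F [ 0.8  0.2 -0. ] gap 85.6
 38.39 F [1.2 0.  0.5] gap 85.5
 40.31 F [ 0.  -0.3 -0.8] gap 85.8
top 212 top h [50.8 75.1 76.4]
2 41 [5.1 0.7 9. ] [-11.9 -12.3   5.9] [12.8 17.1 11.7]
12 16 [ 6.2  0.6 16.9] [-1. -8. 13.] [10.4 13.2 22. ]
22 17 [ 4.  -2.7 27.9] [-5.7 -9.9 23.6] [ 7.7 13.2 31.8]
32 14 [ 3.9  2.3 36.9] [-6.4 -9.6 32.1] [ 7.3 10.9 41.6]
42 19 [ 3.8 -0.4 45.9] [-2.6 -9.6 42.1] [ 5.7 13.2 51. ]
52 17 [ 2.6 -3.3 56.7] [-9.2 -9.9 52.9] [ 5.1 11.5 61.6]
62 19 [ 1.9  0.1 66.8] [-11.1 -10.1  62.8] [ 5.  11.7 71.8]
72 69 [-7.   1.2 74.5] [-18.5  -9.8  72. ] [ 4.1 12.1 78.2]
phase [np.float64(30.1), np.float64(30.0), np.float64(29.8), np.float64(29.7), np.float64(29.5), np.float64(28.9)]
side 178 top h [40.9 73.8 75.7]
2 29 [ 0.9 -7.7  8.7] [-19.3 -19.    5.6] [13.  15.8 11.7]
12 22 [ 3.5 -5.7 15.7] [-13.9 -12.4  12.2] [10.3  4.6 19.3]
22 20 [ 0.9 -5.6 26.3] [-13.1 -10.8  22. ] [ 7.8  9.9 31.3]
32 20 [ 0.5 -5.7 38.3] [-11.4 -17.8  32.8] [ 6.2  7.2 41.9]
42 16 [-0.3 -6.9 48.7] [-11.3 -13.5  43.2] [ 7.3 -0.  51.8]
52 17 [-0.8 -6.3 55.9] [-16.5 -12.1  52.8] [ 5.5  1.7 61.7]
62 22 [-1.5 -8.  66.5] [-19.7 -13.   62.6] [ 4.3  4.6 71.6]
72 32 [-6.9 -0.8 74.3] [-18.9 -11.7  72.2] [ 4.7 12.2 79.2]
phase [np.float64(29.8), np.float64(29.6), np.float64(30.4), np.float64(29.3), np.float64(30.2), np.float64(30.0)]
```

View pics/t8.png

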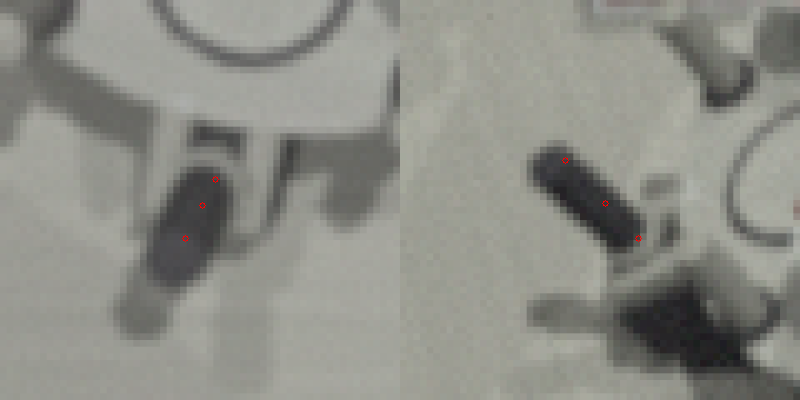

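The pin is in, but the depth data show it about 2.5 mm high and leaning forward by about 0.08 rad, which is close to the 0.1 limit. I'll re-grip it square to the hole axis, press it down and check again.

Run:
```python
from ins import *
goto_joints([-0.04,.3,-.55,2.38,1.42,.51,1.1])
movel(tgt(115,0,1),Rl,max_speed=150);print(*loc())
hit=movel(tgt(33,0,1),Rl,max_speed=80,guard=12);print(hit,*loc())
if not hit:
    clamp();print("clamp",*loc(),read_state()["finger_gap"])
    hit=movel(tgt(24,0,1),Rl,max_speed=25,guard=25);print("press",hit,*loc())
    open_gripper();wait(.2);print("open",*loc())
    movel(tgt(125,0,1),Rl,max_speed=150)
    movep([380,330,380],[[1,0,0],[0,-1,0],[0,0,-1]]);st()
for n in("top","side"):
    c=camera(n);np.savez(n+"6.npz",**c)
    W=cloud(c);L=(W-HUB)@R+[185,0,0];r=np.hypot(L[...,0],L[...,1])
    q=L[(r<22)&(L[...,2]>2)]
    for a in(2,12,22,32,42,52,62):
        k=q[(q[:,2]>a)&(q[:,2]<a+10)]
        if len(k):print(a,len(k),np.median(k,0).round(1))
    k=q[q[:,2]>68];print("top",np.median(k,0).round(1),k.min(0).round(1),k.max(0).round(1))
```

```text
[-3.0000e-02  1.3300e+00  1.1507e+02] [ 0.5  0.3 -0. ] 42.47
False [ 0.15  1.07 33.32] [-0.8  0.3  0.2] 43.64
clamp [ 0.16  1.03 33.07] [1.5 0.2 3.4] 44.23 22.77655131976605
press True [ 0.18  1.41 32.34] [ 1.4 -1.1 22.4] 44.44
open [ 0.04  1.19 32.04] [-0.6  0.4 -0.7] 45.27
 47.91 F [-0.1 -0.2  0.2] gap 85.5
2 55 [6.3 0.9 8.4]
12 17 [ 5.5 -0.5 17.4]
22 16 [ 4.  -1.7 27.4]
32 17 [ 3.7 -0.2 36. ]
42 15 [ 2.9  0.8 45.3]
52 22 [ 1.8 -2.8 56.3]
62 19 [-0.1  0.1 68. ]
top [-6.4  0.8 74.2] [-19.9  -9.8  68.2] [ 3.8 12.5 77.5]
2 32 [-0.9 -7.   6.3]
12 22 [ 3.8 -6.  14.9]
22 19 [ 1.4 -7.5 26.8]
32 17 [ 0.6 -6.1 36. ]
42 20 [-0.2 -7.6 45.6]
52 16 [-2.1 -8.3 57.2]
62 27 [-3.7 -6.3 67.5]
top [-5.3 -2.9 74. ] [-19.1 -14.6  68.5] [ 4.6 13.3 79.3]
```

Run:
```python
from h import *
from scipy.optimize import least_squares
def cyl(p,r):
    f=lambda q:np.hypot(p[:,0]-q[0]-q[2]*(p[:,2]-35),p[:,1]-q[1]-q[3]*(p[:,2]-35))-r
    s=least_squares(f,[0,0,0,0],loss="soft_l1",f_scale=.7);return s.x.round(3),np.abs(s.fun).mean().round(2),len(p)
for n in("top","side"):
    c=np.load(n+"6.npz");W=cloud(c);L0=(W-HUB)@R
    for nm,cx,cy,r,lo,hi in(("pin",-185,0,12,11,67),("postL",-130,75,10,6,56),("postR",-130,-75,10,6,56),("postS",0,-150,10,6,56),("postB",130,-75,10,6,56)):
        L=L0-[cx,cy,0];p=L[(np.hypot(L[...,0],L[...,1])<r+7)&(L[...,2]>lo)&(L[...,2]<hi)]
        if len(p)>20: print(n,nm,*cyl(p,r))
    L=L0+[185,0,0];q=L[(np.hypot(L[...,0],L[...,1])<14)&(L[...,2]>60)]
    m=(np.hypot(L[...,0]+3,L[...,1])<12)&(L[...,2]>70)
    k=L[m];A=np.c_[k[:,:2],np.ones(len(k))];s=np.linalg.lstsq(A,k[:,2],rcond=None)[0];print(" top face z=ax+by+c",s.round(3),len(k))
```

```text
top pin [-5.994  1.935 -0.087 -0.008] 0.62 101
top postL [-4.43e-01  2.50e+00 -1.60e-02  1.00e-03] 0.65 69
top postR [-1.046  2.502 -0.023  0.   ] 0.87 64
top postS [-1.592  1.795 -0.029 -0.012] 1.11 48
top postB [-1.128  0.806 -0.039 -0.046] 2.2 34
 top face z=ax+by+c [-8.4000e-02  4.0000e-02  7.4086e+01] 57
side pin [-5.3    1.925 -0.077  0.007] 1.67 111
side postL [-0.263  2.736 -0.018  0.008] 1.61 77
side postR [-1.156  3.136  0.006  0.029] 1.5 86
side postS [-1.373  2.211 -0.005 -0.004] 1.19 93
side postB [-0.872  1.757  0.023  0.011] 1.54 98
 top face z=ax+by+c [-1.2000e-01  1.9000e-02  7.4424e+01] 26
```

The posts show a slope bias of about -0.02, so the pin's real lean is about 0.06–0.07 rad. That matches the hole clearance (1.8 mm over about 33 mm), and gravity would return it there. Two presses, the second with the pin gripped square, met a hard stop, so the collar is on the lugs. I'll check the bystanders quickly, then hand in.

Run:
```python
from h import *
from workcell import *
a=np.load("top0.npz")["image"].astype(int);b=np.load("top6.npz")["image"].astype(int)
for n,(u0,u1,v0,v1) in dict(probe=(408,442,250,275),tape=(380,420,122,185),punnet=(108,162,132,197),sanit=(112,148,45,85),bottle2=(120,155,232,266)).items():
    print(n,np.abs(a-b)[v0:v1,u0:u1].mean().round(1))
s=read_state();print(s["time"],np.round(s["ft_force"],1))
finish_job()
```

```text
probe 2.8
tape 2.5
punnet 2.7
sanit 2.7
bottle2 3.6
48.0083 [-0.4  0.7  0.3]
the job is handed in; nothing more can be done
```

I turned the carousel two clicks counter-clockwise, holding a post throughout each turn. The empty nest is at the front and the locking pin is in the guide. I handed in at 48 s with the arm clear of everything.

**Disc:** the posts read 29–30° against the ideal 30°, so the disc stands within about 1° of the front detent. I last measured this after the first insertion; the later press on the pin came after that reading.

**Insertion:** the first try failed because the pin had swung about 17° in the grip and its tip landed on a lug. I measured the tilt, rotated the tool to compensate, and it then went in cleanly. I re-gripped it square to the hole and pressed again, and it met a hard stop at 22 N.

**Final pin pose:** two readings are less clean than I'd like:
- **Height:** the top of the pin reads about 74 mm above the lugs, where 72 mm was expected. That puts the tip at about 47.5 mm deep, against the 45 mm needed.
- **Lean:** the pin leans forward by about 0.08 rad as measured, or about 0.065 after allowing for bias seen on the posts. The limit is 0.10, and most of this is the play in the hole.

**Bystanders:** comparing the first and last top views, the thermometer, tape dispenser, punnet and the two bottle-shaped items showed no visible change.

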